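# Fold the bench easel flat

### The arm

A 6-joint arm with a two-finger parallel gripper is mounted at the origin on the work surface; the furniture and walls round the work are solid. World frame = base frame: x ahead of the robot, y to its left, z up, the work surface at z = 0. Lengths are in mm, angles in rad, forces in N, time in s.
With the tool pointing down it reaches from about 325 to 875 mm from the base axis. Payload 4.4 kg.
Tool frame: the origin (TCP) lies on the centre line of the jaws, within the pads' length; the fingertips stand 8 mm ahead of it and the grasp point (between the pads) lies 11 mm behind it; z points along the fingers, y is the line along which they close (so a half turn about z gives the same grasp; the last joint's range is limited). The gripper opens to 85 mm and grips with 20 to 120 N. Pads are 22 mm wide; open, the fingers measure 114 mm over their backs; the gripper's body (76 mm by 85 mm) begins 54 mm behind the grasp point. The pads swing forward as they close: fully open they stand 13 mm farther back than shut.
Start: joints at [-1.488, 0.207, 1.542, -0, 1.393, -0.15], TCP at [132.641, -559.494, 239.282] pointing down, gripper open.
Joint ranges: [-2.73, 2.73], [-0.86, 2.22], [0.23, 2.46], [-1.11, 4.25], [0.08, 2.63], [-2.82, 2.82]. Speed limits (rad/s): [2.79, 2.79, 3.14, 3.14, 3.14, 3.14].

### API

Orientations are given as a unit quaternion [w, x, y, z].
In Python, from bench import move_ptp, move_linear, set_joints, command_gripper, wait, ik, get_obs, snapshot, camera_params, MotionError, close_job gives the robot as it stands. The module is installed in compiled form; this text tells all that it offers. Calls block until the motion is done:
- move_ptp(position, orientation): joint-space move of the TCP to a pose.
- move_linear(position, rot=None, feed=150, threshold=None): straight line of the TCP; rot=None keeps the orientation; feed is the mean speed in mm/s. With threshold (N) it stops when the force on the tool has changed by that much, and returns True; else False.
- set_joints(angles): joint-space move.
- command_gripper(opening): finger opening in mm; the grip force is fixed at half the most; returns when the fingers have stopped.
- wait(seconds).
- ik(position, orientation): joint angles nearest the present ones, or None.
- get_obs(): the state.
- snapshot(name): name is "scene" or "top" or "wrist"; returns (picture, depth): 480x640x3 uint8, red, green, blue; 480x640 float32, mm along the optical axis (not along the pixel's ray), 0 where there is no reading.
- camera_params(name): a dict with "vertical_fov" (degrees; the focal length in pixels is half the picture's height over the tangent of half this angle, whatever the lens; pixels are square), "cx", "cy" (the principal point, pixels), "rvec" (rotation vector, rad) and "tvec" (3), from world to camera coordinates, as OpenCV has them. Camera axes: x right, y down, z forward; pixel columns grow to the right and rows downward; lengths in mm; the calibration is good to about 2 mm. A picture is of the moment at which its call begins: read the wrist's pose just before it. camera_params takes no time and is no camera call; for the wrist camera it gives the pose at the moment of the call.
A pose or a line that the arm cannot do raises MotionError and nothing moves.
- close_job(): hands the job in; it is judged then, once.
The state is a dict: "t": time; "q": joint angles; "qd": joint speeds; "effort": joint torques, N m; "tool_pos": TCP position; "tool_rot": TCP orientation; "wrist_force": force on the tool from outside, world axes, zero at the start; "ft_torque": the same for the moment, N m; "gripper_width": finger opening in mm; "finger_force": force on a finger pad.
Only numpy, scipy, OpenCV 4.12 (cv2) and the standard library are available. Lean on these libraries where they do the work, as an engineer would, in place of code of your own. Each camera call takes 0.05 s, during which the arm holds its last target. There are 200 camera calls.

### The job

The folding easel is no longer needed on the bench: fold it flat for storage. Raise its leaf a little further to free the wire bail that props it, fold the bail down flat onto the base while the leaf stays up, then lower the leaf gently until it lies flat on the base over the bail. Do not disturb the other things on the bench.

Things in the scene. Friction and masses are not known exactly. Their poses are not given: they have to be found in the camera images.
- easel: Base of a folding bench easel, 250 (x) x 180 (y) x 32 mm: plywood floor (top at 12 mm) between two pale side rails, open at the end toward the robot. Stands firm, does not move. Origin: centre of its underside. The +x (far) end carries the leaf's hinge; y is parallel to both hinges; z up.
- leaf (a joint): Hinge of the leaf, a plywood board. 0 = folded flat on the side rails (underside 33 mm above the bench); grows as its free edge rises; hard stop at 1.18 rad. It starts at about 0.85, propped by the bail. The hinge is stiff (0.5 N m): the leaf stays wherever it is left; 3 to 7 N across the board at its free edge move it.
- leaf_edge (a point): Middle of the leaf's free edge, at half its thickness; moves with the leaf. The leaf is 230 mm long from hinge to free edge, 180 mm wide, 12 mm thick. Flat, the free edge points to the robot; raised, the leaf leans toward the robot over the bail. An aluminium lip 16 mm high runs along the hinge on its upper side.
- rung (a point): Middle of the lower face of the outermost of three dark rungs across the leaf's underside: 34 mm wide, 9 mm thick, 17 mm high, their middles 89, 124.5 and 160 mm from the hinge. At the start the bail's bar is caught between the outer two, so the bail cannot swing down, nor the leaf, until the leaf is raised past about 0.92.
- leaf_hinge (a point): Point on the leaf's hinge axis, middle of its length; lies in the plane of the leaf's underside. 115 mm toward the easel's +x from its origin, 33 mm up. Axis = the easel's y.
- bail (a joint): Pivot of the bail, a U of 8 mm steel rod that props the leaf from below. 0 = folded flat on the base, its bar toward the robot; about 1.48 as it stands at the start; up to 1.6. It folds down toward the robot. The pivot is a little stiff (0.09 N m, about 1 N at the bar), so the bail stays where it is left and has to be brought down all the way.
- bail_bar (a point): Centre of the bail's cross bar, which is 68 mm long, parallel to the easel's y, with a round black rubber sleeve 12 mm thick and 50 mm long in the middle; 115 mm from the pivot. Folded flat the bar's centre is 20 mm above the bench.
- bail_pivot (a point): Point on the bail's pivot axis, between its two legs (32 mm to either side). 20 mm toward the easel's +x from its origin, 20 mm up. Axis = the easel's y.
- pencil_red: Bystander: red carpenter's pencil, 168 mm long, 8 mm high, lying beside the easel on its left. Origin: centre of its underside.
- tape_measure: Bystander: grey tape measure, 38x86x68 mm, standing on the right of the easel. Origin: centre of its underside.
- glue_bottle: Bystander: cream glue bottle with orange nozzle, 63 mm wide, 212 mm tall, at the back left of the bench. Origin: centre of its underside.
- screw_jar: Bystander: glass jar of screws with tin lid, 68 mm wide, 100 mm tall, at the back left of the bench. Origin: centre of its underside.
- oil_can: Bystander: dark flat oil can, 42x70x118 mm, at the back left of the bench. Origin: centre of its underside.
- mallet: Bystander: wooden joiner's mallet, 332 mm long, lying on the left near the robot. Origin: centre of its underside.
- block_plane: Bystander: block plane, 50x160x60 mm, on the right near the robot. Origin: centre of its underside.
- offcut_walnut: Bystander: dark walnut offcut, 38x110x26 mm, lying on the left. Origin: centre of its underside.

How it is judged (in metres and radians):
On the way, in this order (a step that is already met when the one before it is completed fails the run):
1. the leaf is raised until the bail's bar is free of the rungs, the bail still standing (value of joint leaf above 0.91 rad and value of joint bail above 1.2 rad), for 0.1 s.
2. the bail lies flat on the base while the leaf is still up (value of joint bail below 0.07 rad and value of joint leaf above 0.7 rad), for 0.2 s.
At the end, for the whole second after the job is handed in: The bail lies flat on the base (within 0.07 rad, 8 mm at its bar) and the leaf lies flat over it (within 0.05 rad, 11 mm at its free edge); both at rest (value of joint leaf below 0.05 rad and value of joint bail below 0.07 rad and velocity of joint leaf between -0.05 and 0.05 rad/s and velocity of joint bail between -0.05 and 0.05 rad/s); the robot touches nothing.
It fails at once if the leaf is slammed: it comes down faster than 2.5 rad/s (velocity of joint leaf below -2.5 rad/s).
It fails at once if a bystander is moved by more than 25 mm (distance of any of pencil_red, tape_measure, glue_bottle, screw_jar, oil_can, mallet, block_plane, offcut_walnut from where it was at the start of the episode above 0.025 m).
It also fails if it takes over 64 s, if anything falls off the work surface, if the arm or the gripper's body presses on something with over 40 N, if the wrist force passes 120 N, or if a joint passes its speed limit or range.

## Working session

There is one attempt and no reset: what is moved stays moved. The work goes in short steps, each a Python script; the robot and the scene stay as the last script left them, time stands still between calls to the robot, and variables do not carry over. Pictures are saved under pics/ and viewed, at most 10 in all, crops included, and the job is handed in when it is done.

```bash
mkdir -p pics
cat > h.py <<'E'
import numpy as np, cv2
from bench import *
def cam(n):
    p=camera_params(n); f=240/np.tan(np.radians(p["vertical_fov"])/2)
    R=cv2.Rodrigues(np.array(p["rvec"],float))[0]; return f,p["cx"],p["cy"],R,np.array(p["tvec"],float).ravel()
def cloud(n,d):
    f,cx,cy,R,t=cam(n); v,u=np.mgrid[:480,:640]
    c=np.stack([(u-cx)/f*d,(v-cy)/f*d,d],-1); return (c-t)@R
def proj(n,X):
    f,cx,cy,R,t=cam(n); c=np.atleast_2d(X)@R.T+t; return np.c_[f*c[:,0]/c[:,2]+cx,f*c[:,1]/c[:,2]+cy]
E
python3 - <<'E'
from h import *
for n in("scene","top"):
    p,d=snapshot(n); cv2.imwrite(f"pics/{n}0.png",p[...,::-1]); np.savez(f"{n}0.npz",p=p,d=d); print(n,camera_params(n))
print(get_obs())
E
```

```text
scene {'vertical_fov': 48.29977988039524, 'cx': 324.79944416418317, 'cy': 236.09908186608743, 'rvec': array([ 0.96752464, -2.34270768,  1.20856188]), 'tvec': array([460.09632234, 162.44589592, 966.90600855])}
top {'vertical_fov': 43.96699669776691, 'cx': 328.165627733917, 'cy': 231.3328828826902, 'rvec': array([ 2.19410655, -2.15202481,  0.08629071]), 'tvec': array([ 170.78591557,  505.38306705, 1157.21183365])}
{'t': 0.1, 'q': array([-1.48851696e+00,  2.07397331e-01,  1.54285037e+00,  3.74884393e-05,
        1.39350965e+00, -1.50501086e-01]), 'qd': array([-0.0004105 , -0.00112986, -0.00513674,  0.00057933,  0.00022797,
        0.0009821 ]), 'effort': array([-2.46770678e-04, -3.84093010e+01, -2.92547071e+01, -1.84208229e-04,
        4.87001540e-03, -4.38846399e-06]), 'tool_pos': array([ 132.58568543, -558.79910161,  238.18772327]), 'tool_rot': array([-1.08109246e-03,  9.93234105e-01,  1.16124250e-01,  5.53488694e-05]), 'wrist_force': array([ 0.95756095, -0.05182409,  0.21218029]), 'ft_torque': array([-0.03413098, -0.02652983,  0.01910145]), 'finger_force': 0.0, 'gripper_width': 85.23410874117631}
```

View pics/scene0.png

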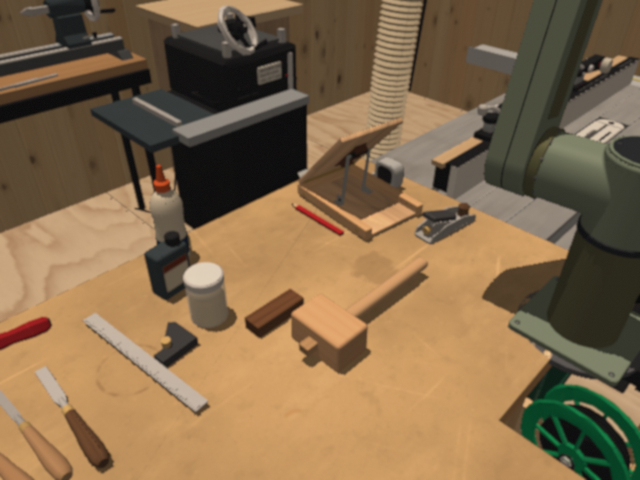

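View pics/top0.png

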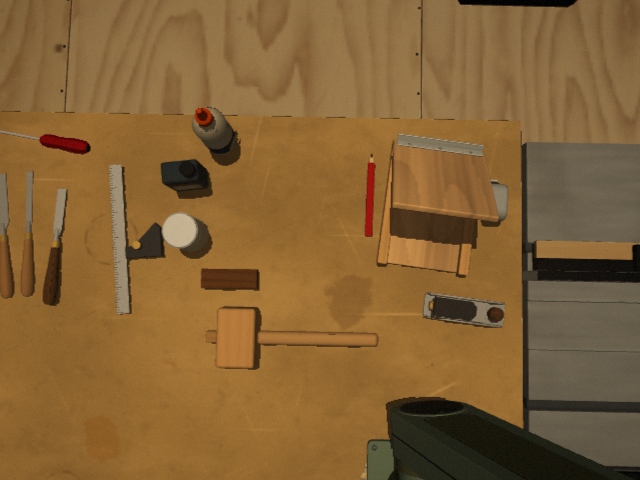

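The scene view shows the easel propped at about (355,180), with bail legs at (347,180) and (366,175). In the top view the leaf spans (392..500, 140..220), with the open floor below it at (430,250). The tape measure is right beside it at (500,200), the pencil at (370,195) and the plane at (465,310).

Run:
```python
from h import *
z=np.load("top0.npz"); d=z["d"]; C=cloud("top",d)
P=C[160:205,405:475].reshape(-1,3); m=P.mean(0); n=np.linalg.svd(P-m,full_matrices=False)[2][2]; n*=np.sign(n[2])
print("leaf n",n,"res",((P-m)@n).std(),"angle",np.arccos(n[2]))
dist=(C-m)@n
M=(abs(dist)<4)&(d>0); M[:, :380]=0; M[:,515:]=0; M[:120]=0; M[232:]=0
k,l,s,c=cv2.connectedComponentsWithStats(M.astype(np.uint8)); L=l==l[180,440]
Q=C[L]; 
# horizontal direction in plane = hinge axis
a=np.cross([0,0,1],n); a/=np.linalg.norm(a); b=np.cross(n,a); print("axis",a,"slope dir",b)
r=cv2.minAreaRect(np.c_[(Q-m)@a,(Q-m)@b].astype(np.float32)); print(r)
print([np.round(m+q[0]*a+q[1]*b,1) for q in cv2.boxPoints(r)])
# base: rail tops and floor
for lo,hi in((27,38),(7,17)):
    M=(C[...,2]>lo)&(C[...,2]<hi); M[:,:375]=0;M[:,485:]=0;M[:205]=0;M[280:]=0
    k,l,s,c=cv2.connectedComponentsWithStats(M.astype(np.uint8))
    for i in range(1,k):
        if s[i,4]>60:
            Q=C[l==i]; r=cv2.minAreaRect(Q[:,:2].astype(np.float32)); print(lo,s[i],Q.mean(0),r,cv2.boxPoints(r).round(0).tolist())
for u,v in((440,300),(300,150),(498,200),(500,190),(370,200)): print(u,v,C[v,u])
z=np.load("scene0.npz"); img=z["p"][110:250,280:440]; cv2.imwrite("pics/s_crop.png",cv2.resize(img,None,fx=5,fy=4.2,interpolation=2)[...,::-1][:,:800])
S=cloud("scene",z["d"]); 
for u,v in((347,180),(346,190),(366,178),(366,170)): print(u,v,S[v-1:v+2,u-1:u+2].reshape(-1,3).round(0)[[1,3,4,5,7]].tolist())
```

```text
leaf n [ 0.91804216 -0.0623912   0.39154302] res 18.38669317386 angle 1.168488431299792
axis [ 0.06780475  0.99769861 -0.        ] slope dir [-0.39064192  0.02654847  0.92015981]
((-6.7159881591796875, -5.824024200439453), (181.2955322265625, 36.82258605957031), 4.39069128036499)
[array([ 574.7, -115.3,  154.9]), array([ 589.2, -113.5,  121.1]), array([596.1,  67.3, 133.9]), array([581.5,  65.4, 167.7])]
27 [377 205  18  59 582] [497.52924922  67.39690259  31.74941395] ((498.15496826171875, 67.06636047363281), (20.269742965698242, 116.60140228271484), 83.0423812866211) [[439.0, 64.0], [555.0, 50.0], [557.0, 70.0], [442.0, 84.0]]
27 [458 218  17  58 576] [476.17717994 -90.83593596  31.5946096 ] ((476.5853576660156, -91.04100036621094), (20.975269317626953, 112.1271743774414), 83.3707275390625) [[420.0, -95.0], [531.0, -108.0], [533.0, -87.0], [422.0, -74.0]]
7 [ 388  208   76   67 3742] [489.09671132 -13.66697839  11.96676931] ((487.6715087890625, -13.856231689453125), (140.16217041015625, 114.37794494628906), 83.1944351196289) [[423.0, -77.0], [536.0, -90.0], [553.0, 49.0], [439.0, 63.0]]
440 300 [371.82109568 -34.96292461  59.02519909]
300 150 [6.69879887e+02 2.41656710e+02 6.32381129e-01]
498 200 [ 563.72091422 -142.26667475   72.46227079]
500 190 [ 583.47076061 -146.91576928   69.82581006]
370 200 [567.91995549  97.69224687  10.76209449]
347 180 [[642.0, -79.0, 9.0], [567.0, 11.0, 73.0], [638.0, -74.0, 10.0], [636.0, -76.0, 10.0], [634.0, -70.0, 11.0]]
346 190 [[610.0, -40.0, 10.0], [604.0, -30.0, 13.0], [604.0, -33.0, 13.0], [605.0, -38.0, 10.0], [601.0, -30.0, 12.0]]
366 178 [[593.0, -94.0, 29.0], [561.0, -50.0, 57.0], [592.0, -94.0, 27.0], [586.0, -90.0, 31.0], [594.0, -96.0, 22.0]]
366 170 [[558.0, -49.0, 83.0], [562.0, -50.0, 78.0], [557.0, -47.0, 81.0], [650.0, -166.0, -1.0], [556.0, -47.0, 79.0]]
```

View pics/s_crop.png

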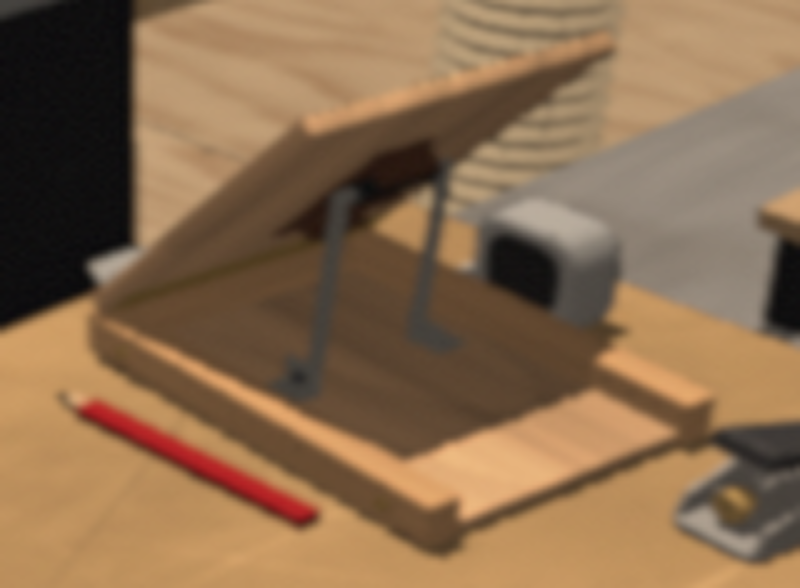

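The crop shows the bail standing with its bar tucked under the dark rungs near (400,180) of the crop, and the way in is open from the robot side. Next I refine the pose and check that the fork grasp of the leaf edge is reachable.

```bash
cat >> h.py <<'E'
from scipy.spatial.transform import Rotation as Rn
YAW=-0.118; O=np.array([555.,-20.3,0])   # easel
EX=np.array([np.cos(YAW),np.sin(YAW),0]); EY=np.array([-EX[1],EX[0],0]); EZ=np.array([0,0,1.])
def E(x,z,y=0): return O+x*EX+y*EY+z*EZ
def rot(pitch,closing="v",s=1):
    """tool axis forward, 'pitch' rad below horizontal; closing v: in the vertical plane, h: along easel y"""
    zt=np.cos(pitch)*EX-np.sin(pitch)*EZ
    yt=s*(EY if closing=="h" else np.cross(zt,EY)); xt=np.cross(yt,zt)
    q=Rn.from_matrix(np.c_[xt,yt,zt]).as_quat(); return q[[3,0,1,2]]
def axis(pitch): return np.cos(pitch)*EX-np.sin(pitch)*EZ
def leafpt(a,s,h): # s from hinge along leaf, h above underside
    return E(115-s*np.cos(a)+h*np.sin(a),33+s*np.sin(a)+h*np.cos(a))
def bar(b): return E(20-115*np.cos(b),20+115*np.sin(b))
E
python3 - <<'E'
from h import *
z=np.load("top0.npz"); d=z["d"]; C=cloud("top",d)
T=(C-O)@np.c_[EX,EY,EZ]
P=T[150:200,402:472].reshape(-1,3); P=P[P[:,2]>50]
k=np.polyfit(P[:,0],P[:,2],1); r=P[:,2]-np.polyval(k,P[:,0]); P=P[abs(r)<6]; 
A=np.linalg.lstsq(np.c_[P[:,:2],np.ones(len(P))],P[:,2],rcond=None)[0]; print(len(P),"slope",A,"ang",np.arctan(-A[0]))
a=np.arctan(-A[0]); print("pred z at hinge top", A[0]*115+A[2], "expected",33+12/np.cos(a))
Lm=(T[...,2]>40)&(abs(T[...,2]-(T[...,:2]@A[:2]+A[2]))<5)&(abs(T[...,1])<110)&(T[...,0]<130)
Q=T[Lm]; print("leaf x,y,z ranges",np.percentile(Q,[.3,99.7],axis=0), "edge pred",115-230*np.cos(a)+12*np.sin(a),33+230*np.sin(a)+12*np.cos(a))
M=(T[...,2]>27)&(T[...,2]<36)&(T[...,0]<0)&(T[...,0]>-140)&(abs(T[...,1])<100); Q=T[M]
for s in(1,-1):
    q=Q[Q[:,1]*s>60]; print("rail",np.percentile(q,[1,99],axis=0).round(1).tolist(),np.polyfit(q[:,0],q[:,1],1))
for nm,p,w,pc in[("fork85",leafpt(.85,240,6),"v",.85),("fork112",leafpt(1.12,240,6),"v",1.12),("fork.5",leafpt(.5,240,6),"v",.5),("hook",bar(1.48)+20*EX,"h",.7),("hooklo",bar(.3),"h",.7),("press",E(-95,40),"h",1.57),("barv",bar(1.48),"v",.6)]:
    for s in(1,-1): q=ik(p,rot(pc,w,s)); print(nm,s,p.round(),None if q is None else np.round(q,2))
E
```

```text
1281 slope [-1.16302132e+00  3.10360506e-03  1.81335700e+02] ang 0.860623357933068
pred z at hinge top 47.58824874148465 expected 51.40589787794315
leaf x,y,z ranges [[-344.82643957 -103.00165922   50.20274046]
 [ 115.68536151   88.94801924  582.45132561]] edge pred -25.852945467517372 215.22087628239686
rail [[-123.5, 70.3, 27.3], [-1.8, 89.8, 35.6]] [8.55979800e-03 8.09867609e+01]
rail [[-124.6, -89.4, 27.3], [-14.4, -69.5, 35.4]] [-3.75037135e-03 -7.96307708e+01]
fork85 1 [516. -16. 217.] [-0.25 -0.28  2.23  0.19  0.49 -0.27]
fork85 -1 [516. -16. 217.] None
fork112 1 [571. -22. 252.] [-0.21 -0.08  1.88  0.05  0.89 -0.12]
fork112 -1 [571. -22. 252.] None
fork.5 1 [463.  -9. 153.] None
fork.5 -1 [463.  -9. 153.] None
hook 1 [584. -24. 135.] [-0.24  0.07  2.23  1.87  0.1   2.77]
hook -1 [584. -24. 135.] [-0.24  0.07  2.23  1.87  0.1  -0.37]
hooklo 1 [466. -10.  54.] None
hooklo -1 [466. -10.  54.] None
press 1 [461.  -9.  40.] [-0.21  0.24  1.97  0.    0.92 -1.66]
press -1 [461.  -9.  40.] [-0.21  0.24  1.97  0.    0.92  1.48]
barv 1 [565. -21. 135.] [-0.25  0.06  2.33  2.66  0.24 -2.74]
barv -1 [565. -21. 135.] [-0.25  0.06  2.33  2.66  0.24  0.4 ]
```

```bash
cat >> h.py <<'E'
def fork(a,s=203,h=6): return leafpt(a,s,h),rot(a,"v",1)
def hook(b,p,gap=0,back=5,sg=-1):
    up=np.sin(p)*EX+np.cos(p)*EZ
    return bar(b)+(17+gap)*up+back*axis(p),rot(p,"h",sg)
def push(a,s=210,gap=0,sg=-1): return leafpt(a,s,12)+gap*(np.sin(a)*EX+np.cos(a)*EZ)+11*EX+8*EZ,rot(np.pi/2,"h",sg)
E
python3 - <<'E'
from h import *
def t(n,pr):
    q=ik(*pr); print(n,pr[0].round(),None if q is None else np.round(q,2))
for s in(300,270,240,203): t(f"fork s{s}",fork(.85,s))
for p in(.95,1.1):
  for s in (300,270,203): t(f"fork pitch {p} s{s}",(leafpt(.85,203,6)-(s-203)*axis(p),rot(p,"v",1)))
for a in(1,1.15,1.18): t(f"fork a{a}",fork(a))
t("fork out",fork(1.15,290))
for bk in(-120,-60,5): t(f"hook in {bk}",hook(1.48,.8,6,bk))
for b in(1.48,1.2,.9,.6,.4,.2,0):
    for p in(.8,.95,1.1,1.3): t(f"hook b{b} p{p}",hook(b,p))
for a in(1.15,.8,.4,0): t(f"push {a}",push(a))
E
```

```text
fork s300 [477. -11. 262.] [-0.27 -0.48  2.25  0.17  0.66 -0.25]
fork s270 [497. -13. 240.] [-0.26 -0.38  2.24  0.17  0.57 -0.26]
fork s240 [516. -16. 217.] [-0.25 -0.28  2.23  0.19  0.49 -0.27]
fork s203 [541. -19. 189.] [-0.24 -0.17  2.21  0.22  0.39 -0.29]
fork pitch 0.95 s300 [485. -12. 268.] [-0.25 -0.41  2.16  0.11  0.78 -0.19]
fork pitch 0.95 s270 [502. -14. 244.] [-0.25 -0.33  2.16  0.12  0.7  -0.2 ]
fork pitch 0.95 s203 [541. -19. 189.] [-0.23 -0.14  2.14  0.13  0.53 -0.21]
fork pitch 1.1 s300 [497. -13. 276.] [-0.23 -0.29  2.02  0.06  0.95 -0.14]
fork pitch 1.1 s270 [510. -15. 249.] [-0.23 -0.23  2.03  0.07  0.88 -0.14]
fork pitch 1.1 s203 [541. -19. 189.] [-0.22 -0.08  2.03  0.07  0.72 -0.15]
fork a1 [565. -22. 207.] [-0.22 -0.09  2.03  0.1   0.63 -0.16]
fork a1.15 [592. -25. 221.] [-0.21  0.02  1.85  0.05  0.86 -0.11]
fork a1.18 [598. -25. 223.] [-0.2   0.04  1.81  0.04  0.9  -0.11]
fork out [557. -21. 300.] [-0.21 -0.14  1.82  0.05  1.03 -0.11]
hook in -120 [498. -14. 237.] [-0.27 -0.39  2.28  0.22  0.5   1.27]
hook in -60 [539. -18. 194.] [-0.25 -0.19  2.24  0.28  0.33 
[... 1589 characters left out ...]
6  0.07  2.35  0.66  0.13  0.8 ]
hook b0.2 p1.1 [480. -11.  46.] [-0.24  0.08  2.26  0.17  0.34  1.3 ]
hook b0.2 p1.3 [481. -11.  43.] [-0.22  0.15  2.12  0.05  0.6   1.43]
hook b0 p0.8 [476. -11.  28.] [-0.28  0.18  2.44  2.71  0.27 -1.27]
hook b0 p0.95 [477. -11.  26.] [-0.26  0.14  2.36  1.28  0.09  0.17]
hook b0 p1.1 [478. -11.  23.] [-0.24  0.14  2.27  0.21  0.27  1.26]
hook b0 p1.3 [478. -11.  20.] [-0.22  0.2   2.13  0.05  0.54  1.42]
push 1.15 [606. -26. 238.] [-0.19  0.27  1.46  0.    1.41  1.5 ]
push 0.8 [543. -19. 200.] [-0.19  0.18  1.66 -0.    1.3   1.49]
push 0.4 [493. -13. 134.] [-0.2   0.15  1.84 -0.    1.15  1.49]
push 0 [472. -10.  53.] [-0.21  0.24  1.94 -0.    0.96  1.48]
```

The whole plan is reachable, so I fork the leaf edge and raise it.

```bash
cat > meas.py <<'E'
from h import *
def leafang(name="scene"):
    p,d=snapshot(name); T=(cloud(name,d)-O)@np.c_[EX,EY,EZ]
    return p,d,T
E
python3 - <<'E'
from h import *
f=fork(.86,300); move_ptp(*f); command_gripper(40)
move_linear(fork(.86)[0],feed=80,threshold=12); o=get_obs(); print("in",o["tool_pos"],fork(.86)[0],o["wrist_force"])
command_gripper(26); o=get_obs(); print(o["gripper_width"],o["wrist_force"],o["finger_force"],o["t"])
for a in np.linspace(.86,1.16,8)[1:]:
    q=fork(a); hit=move_linear(*q,feed=60,threshold=40); o=get_obs(); print(round(a,3),hit,o["wrist_force"].round(1),(o["tool_pos"]-q[0]).round(1))
    if hit: break
for n in("scene","top"):
    p,d=snapshot(n); cv2.imwrite(f"pics/{n}1.png",p[...,::-1]); np.savez(f"{n}1.npz",p=p,d=d)
p=cv2.imread("pics/scene1.png")[90:250,270:470]; cv2.imwrite("pics/s1c.png",cv2.resize(p,None,fx=4,fy=3.75,interpolation=2)[:600,:800])
print(get_obs()["t"])
E
```

```text
in [542.29922573 -18.7947522  191.22894403] [542.19193934 -18.78159487 190.75666508] [ 0.23837756  0.2528358  -0.68625198]
25.87610715043345 [0.2670464  0.21327242 0.26696035] 0.0 4.5667
0.903 False [-0.5  0.6 -0.1] [ 0.6 -0.1  0.6]
0.946 False [ 0.3 -0.1  0.1] [ 0.4 -0.1  0.2]
0.989 False [-0.4 -0.   1. ] [ 0.3 -0.1  0.2]
1.031 False [-0.  -0.4  0.3] [ 0.3 -0.1  0.2]
1.074 False [-0.   0.2  0.1] [ 0.3 -0.1  0.2]
1.117 False [-0.9  0.4  0.2] [ 0.3 -0.1  0.2]
1.16 False [ 0.9 -0.   0.2] [ 0.3 -0.1  0.2]
6.7083
```

View pics/s1c.png

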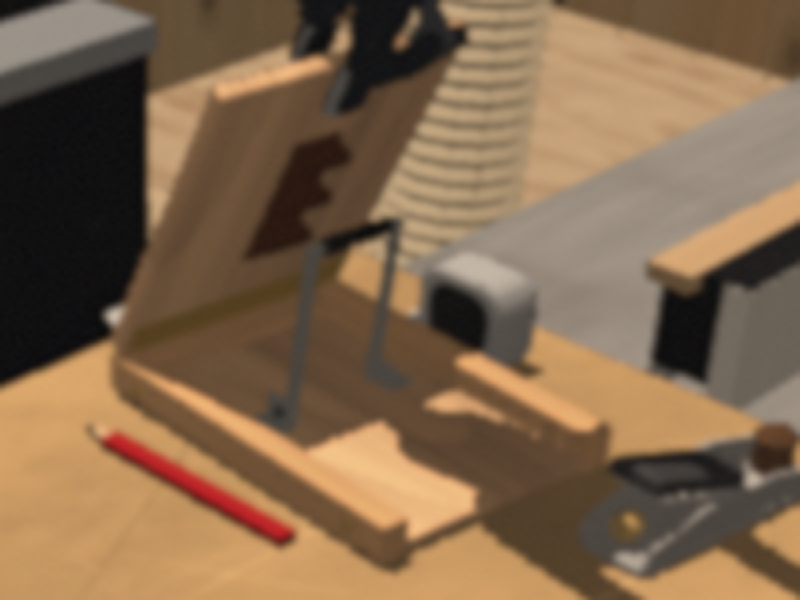

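The leaf now stands at about 1.13 rad. The bail is free and still upright, with its bar at crop (360,237), i.e. scene pixel (360,153). I check that against the model, then withdraw and hook.

Run:
```python
from h import *
for b in(1.4,1.48,1.55): print(b,proj("scene",bar(b)).round(1))
for a in(1.1,1.13,1.16): print(a,"left edge corner",proj("scene",leafpt(a,230,0)+90*EY).round(1)," crop",((proj("scene",leafpt(a,230,0)+90*EY)-[270,90])*[4,3.75]).round())
command_gripper(40); move_linear(fork(1.16,290)[0],feed=120)
command_gripper(0); o=get_obs(); print(o["t"],o["gripper_width"])
move_ptp(*hook(1.48,.82,6,-120))
print(move_linear(hook(1.48,.82,6,5)[0],feed=80,threshold=6)); o=get_obs(); print(o["wrist_force"],(o["tool_pos"]-hook(1.48,.82,6,5)[0]).round(1),o["t"])
p,d=snapshot("scene"); cv2.imwrite("pics/scene2.png",p[...,::-1]); p=p[90:250,270:470,::-1]; cv2.imwrite("pics/s2c.png",cv2.resize(p,None,fx=4,fy=3.75,interpolation=2))
```

```text
1.4 [[360.  153.9]]
1.48 [[357.4 151.9]]
1.55 [[355.  150.5]]
1.1 left edge corner [[327.1 118.7]]  crop [[229. 108.]]
1.13 left edge corner [[325.3 116.4]]  crop [[221.  99.]]
1.16 left edge corner [[323.4 114.1]]  crop [[214.  90.]]
8.3417 -0.16667356549673112
False
[ 0.15507433 -1.34115926  0.80827623] [ 0.1 -0.   0.5] 11.325
```

View pics/s2c.png

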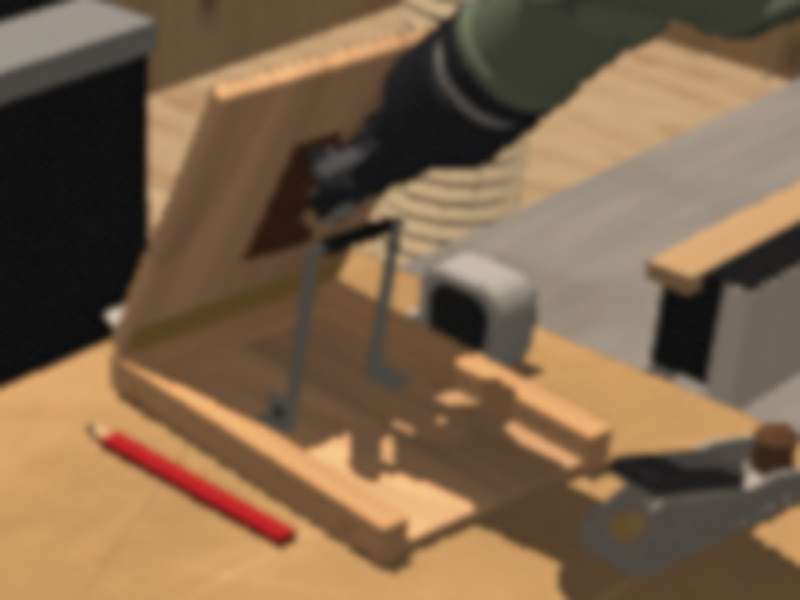

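The closed fingertips sit just above and behind the bar (tip at crop (330,210), bar at (360,237)) and clear of the rungs. Next I sweep the bail down along its arc.

Run:
```python
from h import *
B=[1.48,1.3,1.1,.9,.7,.5,.35,.25]
for b in B:
    p=np.interp(b,[.25,1.1],[1.3,.84]); q=hook(b,p,0,8)
    hit=move_linear(*q,feed=60,threshold=25); o=get_obs(); print(b,round(p,2),hit,o["wrist_force"].round(1),(o["tool_pos"]-q[0]).round(1))
    if hit: break
print(o["t"])
p,d=snapshot("scene"); np.savez("s3.npz",p=p,d=d); p=p[90:250,270:470,::-1]; cv2.imwrite("pics/s3c.png",cv2.resize(p,None,fx=4,fy=3.75,interpolation=2))
```

```text
1.48 0.84 False [ 0.  -0.1  0.7] [-0.1  0.   0.1]
1.3 0.84 False [ 0.1 -0.6  0.3] [-0.8  0.2 -0.4]
1.1 0.84 False [0.2 0.  0.4] [-0.2  0.  -0.2]
0.9 0.95 False [ 0.2 -0.  -0.8] [ 0.4 -0.1  0.2]
0.7 1.06 False [ 0.1 -0.5 -0. ] [-0.   0.  -0.1]
0.5 1.16 False [-0.5  0.   0.2] [-0.   0.  -0.1]
0.35 1.25 False [-0.   0.1 -0.3] [-0.   0.  -0.2]
0.25 1.3 False [ 0.4 -0.1  0.6] [ 0.   0.  -0.1]
15.1333
```

View pics/s3c.png

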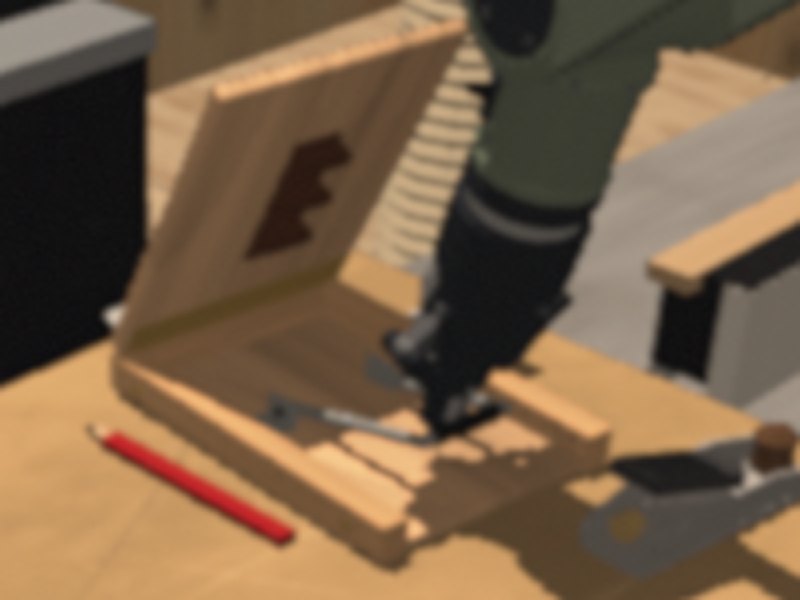

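The bail is down to about 0.25 rad (leg from crop (280,410) to (440,440)) and the leaf is still up. I lift, then press the bar flat from above.

Run:
```python
from h import *
R=rot(np.pi/2,"h",-1)
p=get_obs()["tool_pos"]; move_linear(p+[0,0,45],feed=100)
move_linear(E(-94,80),R,feed=100)
hit=move_linear(E(-94,28),feed=40,threshold=12); o=get_obs(); print(hit,o["tool_pos"].round(1),o["wrist_force"].round(1)); wait(.3)
move_linear(E(-94,130),feed=120); o=get_obs(); print(o["t"],o["wrist_force"].round(1))
move_ptp(E(-60,330),R)
p,d=snapshot("scene"); np.savez("s4.npz",p=p,d=d); p=p[90:250,270:470,::-1]; cv2.imwrite("pics/s4c.png",cv2.resize(p,None,fx=4,fy=3.75,interpolation=2))
b=lambda t:((proj("scene",bar(t))-[270,90])*[4,3.75]).round()
print(b(0),b(.1))
```

```text
True [461.3  -9.2  33.7] [-2.5 -0.3  8.8]
18.525 [ 1.   0.5 -0.3]
[[461. 465.]] [[462. 449.]]
```

View pics/s4c.png

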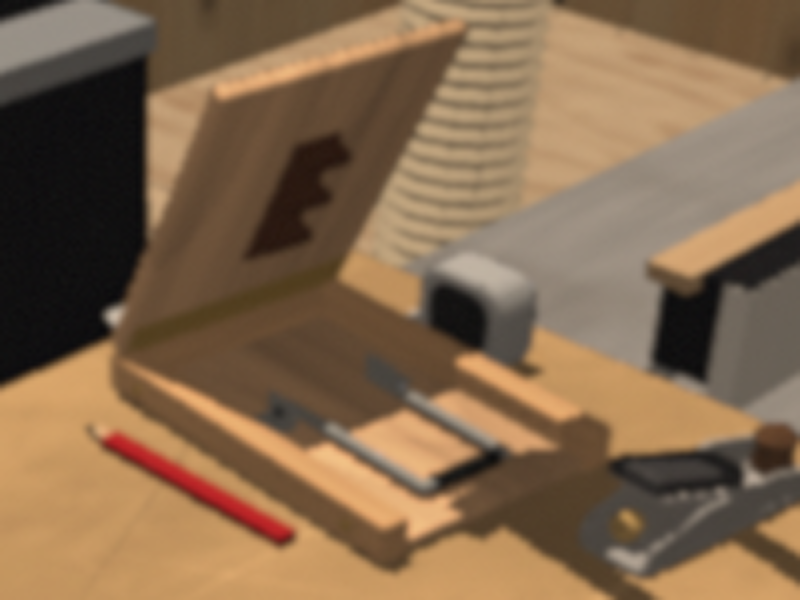

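The bar lies at crop (465,468), which matches the flat prediction, and the contact height (tip z 25.7 mm) agrees. Next I lower the leaf from behind, following its arc.

Run:
```python
from h import *
q=push(1.16,210,14); move_linear(q[0]+[0,0,90],q[1],feed=150); print(move_linear(q[0],feed=80,threshold=8))
for a in [1.14,1.0,.85,.7,.55,.4,.3,.2,.12,.06]:
    q=push(a); hit=move_linear(q[0],feed=70,threshold=30); o=get_obs(); print(a,hit,o["wrist_force"].round(1))
    if hit: break
if not hit:
    print(move_linear(push(0)[0]-[0,0,6],feed=30,threshold=20)); o=get_obs(); print(o["tool_pos"].round(1),push(0)[0].round(1),o["wrist_force"].round(1)); wait(.3)
    move_linear(o["tool_pos"]+[0,0,120],feed=120); move_ptp(E(-100,330),rot(np.pi/2,"h",-1))
print(get_obs()["t"])
p,d=snapshot("top"); np.savez("t5.npz",p=p,d=d); T=(cloud("top",d)-O)@np.c_[EX,EY,EZ]
M=(abs(T[...,0])<100)&(abs(T[...,1])<70)&(T[...,2]<120); print(M.sum(),np.linalg.lstsq(np.c_[T[M][:,0],np.ones(M.sum())],T[M][:,2],rcond=None)[0])
p,d=snapshot("scene"); p=p[90:250,270:470,::-1]; cv2.imwrite("pics/s5c.png",cv2.resize(p,None,fx=4,fy=3.75,interpolation=2))
```

```text
False
1.14 False [0.4 0.6 0.2]
1.0 False [-0.3  0.2 -0.2]
0.85 False [0.5 0.  0.5]
0.7 False [ 0.3 -0.6 -0. ]
0.55 False [ 0.2 -0.4  0.1]
0.4 False [-0.2 -0.1  0.1]
0.3 False [-0.   0.5  0.4]
0.2 False [-0.4 -0.1  0.7]
0.12 False [ 0.2 -0.  -0.2]
0.06 False [-1.4  0.7  0.3]
True
[472.5 -10.6  53. ] [471.6 -10.4  53. ] [-2.3 -0.9  8.5]
29.2917
5832 [7.60828751e-03 4.50536715e+01]
```

View pics/s5c.png

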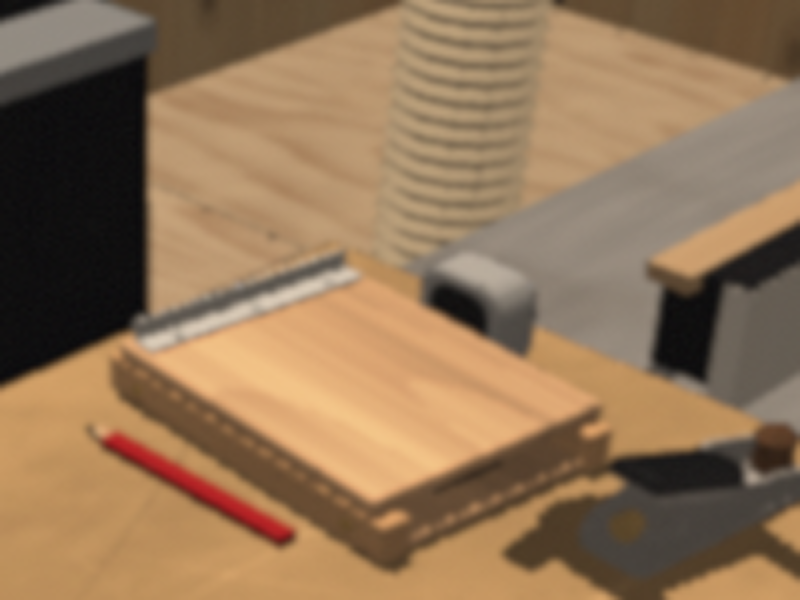

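The leaf lies flat (top at 45 mm, slope 0.008), with its corners at crop (380,503) and (600,405). The pencil, tape measure and plane have not moved, and the robot is clear.

```bash
python3 -c "
from bench import *
print(close_job())"
```

```text
the job is handed in; nothing more can be done
None
```

The easel is folded: the bail measured flat before the leaf was lowered over it, the leaf now lies flat (slope 0.008 rad), the neighbouring items look unmoved, and the job was handed in at about 29 s; no verdict was returned.

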